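# Take a reading with a pen probe through a leaning test jig

### The arm

A 6-joint arm with a two-finger parallel gripper is mounted at the origin on a cart in front of the work surface, level with it; the furniture and walls round the work are solid. World frame = base frame: x ahead of the robot, y to its left, z up, the work surface at z = 0. Lengths are in m, angles in rad, forces in N, time in s.
With the tool pointing down it reaches from about 0.425 to 0.95 m from the base axis. Payload 3.5 kg.
Tool frame: the origin (TCP) lies between the finger pads; the fingertips stand 8 mm ahead of it and the grasp point (between the pads) lies 11 mm behind it; z points along the fingers, y is the line along which they close (so a half turn about z gives the same grasp; the last joint's range is limited). The gripper opens to 85 mm and grips with 20 to 120 N. Pads are 22 mm wide; open, the fingers measure 114 mm over their backs; the gripper's body (76 mm by 85 mm) begins 54 mm behind the grasp point. The pads swing forward as they close: fully open they stand 13 mm farther back than shut.
Start: joints at [-1.262, 0.286, 1.577, -0, 1.279, -0.15], TCP at [0.299, -0.605, 0.239] pointing down, gripper open.
Joint ranges: [-2.77, 2.77], [-0.9, 2.22], [0.21, 2.48], [-1.53, 4.67], [0.24, 2.81], [-2.84, 2.84]. Speed limits (rad/s): [2.79, 2.79, 3.14, 3.14, 3.14, 3.14].

### API

Orientations are given as a unit quaternion [w, x, y, z].
In Python, from plant import manip gives the robot as it stands. Calls block until the motion is done:
- manip.reach(position, orientation): joint-space move of the TCP to a pose.
- manip.move_l(position, orientation=None, v=0.15): straight line of the TCP; orientation=None keeps the orientation; v is the mean speed in m/s.
- manip.move_joints(angles): joint-space move.
- manip.open_gripper() and manip.close(): open the fingers fully, or close them until they stop; the grip force is fixed at half the most.
- manip.pause(seconds).
- manip.ik(position, orientation): joint angles nearest the present ones, or None.
- manip.observe(): the state.
- manip.capture(name): name is "scene" or "top" or "wrist"; returns (picture, depth): 420x560x3 uint8, red, green, blue; 420x560 float32, m along the optical axis (not along the pixel's ray), 0 where there is no reading.
- manip.get_calibration(name): a dict with "mtx" (3x3 intrinsics, pixels), "position" and "attitude" of the camera in the world; the wrist camera has in their place "hand_eye" (4x4, takes a point from camera to tool coordinates, whose origin is the TCP and whose axes are the flange's). Camera axes: x right, y down, z forward; pixel columns grow to the right and rows downward; lengths in m; the calibration is good to about 2 mm. A picture is of the moment at which its call begins: read the wrist's pose just before it. get_calibration takes no time and is no camera call.
A pose or a line that the arm cannot do raises manip.Unreachable and nothing moves.
- manip.sign_off(): hands the job in; it is judged then, once.
Trained networks look in the newest picture that a camera, given by its name, has taken for a name from the list of things; names that differ only in an ending like _2 or _b are one class to them, and where a whole thing is asked for, a point or a joint stands for the part that bears it (a point fixed in the world has none). Each returns a list of dicts, best first, with "p" (0 to 1); they miss things now and then, are a little off and sometimes report something else, mostly with a low value. They report only what shows in the picture. A call takes as long as a camera call. They do not tell look-alikes from the thing itself.
- manip.boxes_of(camera, query): "bbox" ([left, top, right, bottom] in pixels, round what is visible of it).
- manip.tip_of(camera, query): "centre" ([column, row] in pixels: a listed point, or the origin of a listed thing).
The state is a dict: "time_s": time; "joints": joint angles; "dq": joint speeds; "effort": joint torques, N m; "tcp_pos": TCP position; "orientation": TCP orientation; "ft_force": force on the tool from outside, world axes, zero at the start; "wrist_torque": the same for the moment, N m; "opening": finger opening in m; "grip_force": force on a finger pad.
Only numpy, scipy, OpenCV 4.12 (cv2) and the standard library are available. Lean on these libraries where they do the work, as an engineer would, in place of code of your own. Each camera call takes 0.05 s, during which the arm holds its last target. There are 200 camera calls.

### The job

Take the pen probe out of its stand, tilt it to match the leaning test jig, and pass its tip down through the holes of both guide plates, square to them. Press the tip gently on the sprung brass pad behind them - pushing it in about 4 mm, never to its stop - and keep it steady there for at least two and a half seconds while the reading is taken. Then draw the probe out, stand it upright in its stand again and let go, leaving the other things on the bench where they are.

Things in the scene. Friction and masses are not known exactly. Their poses are not given: they have to be found in the camera images.
- wand: Round pen probe, 151 mm long: steel nose 9 mm thick (tapering over the last 12 mm to a 4 mm tip), grey collar 36 mm wide from 80 to 85 mm above the tip, black handle 22 mm thick from 85 to 145 mm, grey end cap; 60 to 130 g. Origin at the tip of the nose, z along the axis from tip to handle. Starts upright in the stand, collar on the stand's top plate.
- wand_grip (a point): Point on the probe's axis half-way up the black handle, 116 mm from the tip: where to grasp it.
- stand: Probe stand, fixed: steel base 80 x 80 x 10 mm, two cheeks, black square top plate 64 x 64 mm, upper face 90 mm above the bench, with a round through hole 22 mm in diameter at its middle. Origin at the centre of its underside, z up. With the probe standing in it, the collar lies on the top plate and the tip is 10 mm above the bench.
- head: Tilted head of the test jig, locked, leaning 25 to 40 degrees: bed 156 x 98 mm with an opened phone and, on four pillars, two parallel steel guide plates (52 x 96 x 4 mm), each with a round hole 18 mm in diameter, on one axis. Origin mid-hinge under the bed. z is the holes' axis, pointing out, up and towards the jig's front (roughly the robot); x points up the slope, y along the hinge.
- port_upper (a point): Centre of the outer face of the upper guide plate's hole, on the head's z axis, 82 mm from its origin. Pillar heads stand 3 mm above this face.
- port_lower (a point): Centre of the outer face of the lower guide plate's hole, on the head's z axis, 54 mm from its origin. Behind it on the same axis, the pad's face lies somewhere between 22 and 36 mm from the head's origin: different every time and not measured, so find it by touch.
- jig: Fixed base of the jig, 150 x 130 x 10 mm, with two cheeks 105 mm high at its sides that carry the head's hinge 90 mm above the bench. Origin at the centre of its underside; its front looks along -x.
- pad (a joint): How far the sprung brass pad (face 22 mm in diameter, square to the hole axis) is pushed in along the head's -z, in m: 0 untouched, 0.010 at its stop. Spring: 1.5 N to start moving, then 0.5 N per mm (about 3.5 N at 4 mm). Its holder does not yield.
- white_box: Bystander: white flat drive box, 153 x 76 x 28 mm, loose, right front of the bench. Origin at the centre of its underside.
- flux_jar: Bystander: small amber jar with orange lid, 38 mm in diameter and 33 mm high, loose, between jig and stand. Origin at the centre of its underside.
- cutters: Bystander: side cutters, 123 x 46 x 12 mm, loose, near the front edge of the bench. Origin at the centre of its underside.
- board_clamp: Bystander: blue board clamp, 72 x 172 x 40 mm, loose, near the front edge of the bench. Origin at the centre of its underside.
Things that resemble listed ones, but are neither listed nor needed, are in the scene too. Of the things that look like the wand, the middle-sized one is meant.

How it is judged:
By the outcome, as a careful person would: the job done as asked, in the order asked, and still so for the second after the job is handed in, with the robot touching nothing.
It also fails if it takes over 56 s, if anything falls off the work surface, if the arm or the gripper's body presses on something with over 40 N, if the wrist force passes 120 N, or if a joint passes its speed limit or range.

## Working session

There is one attempt and no reset: what is moved stays moved. The work goes in short steps, each a Python script; the robot and the scene stay as the last script left them, time stands still between calls to the robot, and variables do not carry over. Pictures are saved under pics/ and viewed, at most 12 in all, crops included, and the job is handed in when it is done.

```bash
ls; mkdir -p pics; cat > h.py <<'E'
import numpy as np, cv2
from scipy.spatial.transform import Rotation as R
from plant import manip
def rq(q): return R.from_quat([q[1],q[2],q[3],q[0]])
def qr(r):
    x=r.as_quat(); return [x[3],x[0],x[1],x[2]]
def campose(n):
    c=manip.get_calibration(n); K=np.array(c["mtx"])
    if "hand_eye" in c:
        s=manip.observe(); T=np.eye(4); T[:3,:3]=rq(s["orientation"]).as_matrix(); T[:3,3]=s["tcp_pos"]
        return K,T@np.array(c["hand_eye"])
    T=np.eye(4); a=np.array(c["attitude"]); T[:3,:3]=a if a.shape==(3,3) else rq(a).as_matrix(); T[:3,3]=c["position"]; return K,T
def shot(n):
    K,T=campose(n); im,d=manip.capture(n); return im,d,K,T
def cloud(d,K,T):
    v,u=np.mgrid[:d.shape[0],:d.shape[1]]
    P=np.stack([(u-K[0,2])/K[0,0]*d,(v-K[1,2])/K[1,1]*d,d],-1)@T[:3,:3].T+T[:3,3]
    P[d<=0]=np.nan; return P
def save(n,im): cv2.imwrite("pics/"+n,im[...,::-1])
E
cat > a.py <<'E'
from h import *
o=[]
for n in ("scene","top"):
    im,d,K,T=shot(n); save(n+".png",im); np.savez(n+".npz",im=im,d=d,K=K,T=T); P=cloud(d,K,T)
    print(n,T.round(3).tolist(),K.round(1).tolist())
    for q in ("wand","stand","head","jig","white_box","flux_jar","cutters","board_clamp"):
        for b in manip.boxes_of(n,q)[:4]: print(q,round(b["p"],2),np.round(b["bbox"]))
    for q in ("wand_grip","wand","stand","port_upper","port_lower","head","jig"):
        for b in manip.tip_of(n,q)[:4]:
            u,v=b["centre"]; i,j=int(round(v)),int(round(u))
            print("tip",q,round(b["p"],2),np.round([u,v],1), P[i,j].round(3) if 0<=i<420 and 0<=j<560 else "")
    o.append(im)
save("both.png",cv2.resize(np.hstack(o),(1120,420))[:, :])
E
python3 a.py
```

```text
pics
scene [[-0.694, -0.451, 0.561, -0.08], [-0.72, 0.429, -0.546, 0.541], [0.006, -0.783, -0.622, 0.808], [0.0, 0.0, 0.0, 1.0]] [[463.4, 0.0, 284.6], [0.0, 463.4, 211.4], [0.0, 0.0, 1.0]]
wand 0.92 [215. 225. 236. 297.]
wand 0.58 [153. 241. 173. 287.]
wand 0.51 [178. 278. 187. 319.]
stand 0.8 [141. 253. 190. 311.]
head 0.74 [269. 176. 332. 235.]
jig 0.91 [263. 173. 334. 258.]
white_box 0.61 [360. 196. 371. 218.]
flux_jar 0.48 [247. 244. 259. 260.]
cutters 0.54 [270. 174. 332. 237.]
board_clamp 0.9 [242. 280. 320. 334.]
board_clamp 0.71 [147. 237. 170. 289.]
tip wand_grip 0.9 [219.6 245.9] [0.502 0.156 0.172]
tip wand_grip 0.76 [181.6 292.3] [0.52  0.248 0.092]
tip wand_grip 0.62 [157.  248.5] [0.612 0.239 0.146]
tip wand 0.9 [229.  300.3] [ 0.506  0.145 -0.003]
tip wand 0.76 [187.6 318.3] [0.525 0.243 0.   ]
tip wand 0.65 [168.8 290.3] [0.613 0.232 0.011]
tip stand 0.64 [166.5 291.3] [0.613 0.24  0.013]
tip port_upper 0.91 [311.4 191.2] [ 0.536 -0.147  0.14 ]
tip port_lower 0.58 [306.6 200.3] [ 0.507 -0.102  0.152]
tip port_lower 0.52 [284.6 311.5] [0.381 0.09  0.019]
tip jig 0.65 [
[... 476 characters left out ...]
21.]
cutters 0.61 [289. 265. 320. 310.]
board_clamp 0.67 [180. 257. 249. 303.]
tip wand_grip 0.93 [174.3 220.4] [0.506 0.138 0.206]
tip wand_grip 0.69 [138.7 174. ] [0.614 0.23  0.156]
tip wand_grip 0.6 [181.7 219.9] [0.517 0.133 0.148]
tip wand_grip 0.52 [217.3 281.9] [0.395 0.067 0.001]
tip wand 0.88 [185.4 232.6] [0.494 0.13  0.116]
tip wand 0.72 [156.9 188.1] [0.602 0.207 0.08 ]
tip wand 0.69 [148.7 220.7] [ 0.539  0.241 -0.004]
tip stand 0.94 [153.7 187.3] [0.603 0.213 0.086]
tip port_upper 0.78 [303.6 222. ] [ 0.523 -0.131  0.13 ]
tip port_lower 0.77 [305.5 215.7] [ 0.53  -0.132  0.165]
tip head 0.87 [307.3 211.4] [ 0.545 -0.136  0.145]
tip jig 0.65 [303.4 218. ] [ 0.525 -0.126  0.169]
```

```bash
python3 - <<'E'
import cv2
a=cv2.imread("pics/scene.png")[160:340,130:390]; b=cv2.imread("pics/top.png")[140:320,110:440]
cv2.imwrite("pics/c1.png",cv2.resize(a,None,fx=3,fy=3,interpolation=cv2.INTER_CUBIC))
cv2.imwrite("pics/c2.png",cv2.resize(b,None,fx=2.4,fy=2.4,interpolation=cv2.INTER_CUBIC))
E
```

```text
(no output)
```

View pics/c1.png

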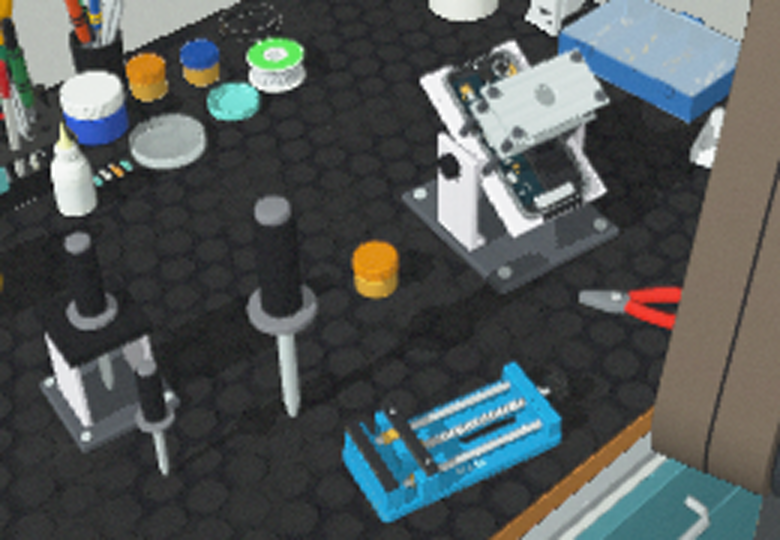

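View pics/c2.png

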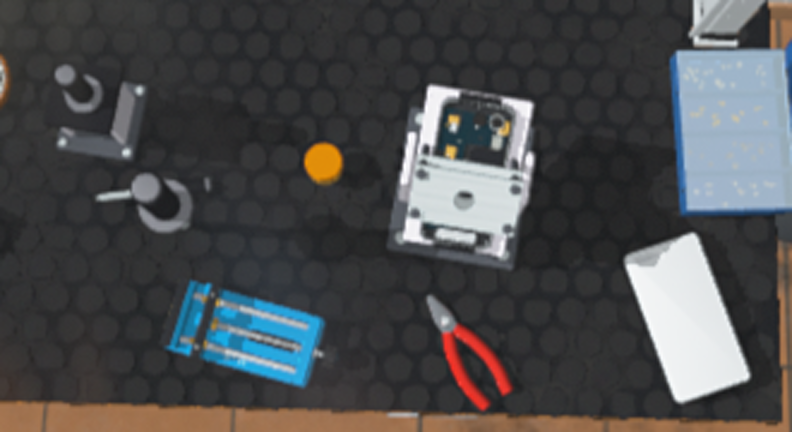

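Three wand look-alikes: a large one at scene (225,260), a small one at scene (182,298), and a middle-sized one standing in the stand at scene (163,264) / top (140,175). The one in the stand fits, both by size and by "starts in the stand", and the crop confirms it. The head is at scene (300,205), with its plate hole at top (303,223).

```bash
cat >> h.py <<'E'
def plane(X,tol=0.003,it=400,seed=0):
    g=np.random.default_rng(seed); best=None
    for _ in range(it):
        a=X[g.choice(len(X),3,False)]; n=np.cross(a[1]-a[0],a[2]-a[0]); l=np.linalg.norm(n)
        if l<1e-7: continue
        m=abs((X-a[0])@(n/l))<tol
        if best is None or m.sum()>best.sum(): best=m
    Y=X[best]; c=Y.mean(0); n=np.linalg.svd(Y-c,full_matrices=False)[2][2]; return c,n*np.sign(n[2]),best
def ray(u,v,K,T,c,n):
    r=T[:3,:3]@np.linalg.inv(K)@[u,v,1]; return T[:3,3]+r*((c-T[:3,3])@n)/(r@n)
E
python3 - <<'E'
from h import *
for n,(l,t,r,b),uv in (("top",(284,208,327,237),(303,223)),("scene",(290,178,331,211),(311.5,191.5))):
    z=np.load(n+".npz"); P=cloud(z["d"],z["K"],z["T"]); X=P[t:b,l:r].reshape(-1,3); X=X[X[:,2]>0.1]
    c,nn,m=plane(X); print(n,c.round(3),nn.round(3),m.sum(),len(X),np.degrees(np.arccos(nn[2])).round(1),"hole",ray(*uv,z["K"],z["T"],c,nn).round(4))
    # stand plate, wand cap
    Q=P.reshape(-1,3); k=(abs(Q[:,0]-.612)<.06)&(abs(Q[:,1]-.235)<.06)
    for lo,hi in((.08,.097),(.15,.17)):
        S=Q[k&(Q[:,2]>lo)&(Q[:,2]<hi)]; print(lo,len(S),np.nanmean(S,0).round(4),S.min(0).round(3),S.max(0).round(3))
print(np.round(manip.get_calibration("wrist")["hand_eye"],3).tolist(),np.round(manip.get_calibration("wrist")["mtx"],0).tolist())
s=manip.observe();print(s)
E
```

```text
top [ 0.517 -0.129  0.161] [-0.522  0.077  0.849] 815 1120 31.9 hole [ 0.5157 -0.1265  0.1599]
0.08 620 [0.6154 0.2335 0.09  ] [0.584 0.201 0.08 ] [0.656 0.273 0.097]
0.15 80 [0.6193 0.2335 0.1583] [0.609 0.224 0.15 ] [0.63  0.244 0.164]
scene [ 0.515 -0.124  0.161] [-0.508  0.062  0.859] 631 1081 30.8 hole [ 0.5147 -0.1255  0.1606]
0.08 618 [0.6104 0.2411 0.0908] [0.581 0.203 0.08 ] [0.656 0.273 0.097]
0.15 87 [0.616  0.2371 0.1581] [0.608 0.225 0.15 ] [0.628 0.246 0.165]
[[-0.002, -0.961, -0.278, 0.07], [1.0, -0.001, -0.001, 0.001], [0.0, -0.278, 0.961, -0.135], [0.0, 0.0, 0.0, 1.0]] [[342.0, 0.0, 278.0], [0.0, 342.0, 206.0], [0.0, 0.0, 1.0]]
{'time_s': 1.6, 'joints': array([-1.26199561e+00,  2.86281581e-01,  1.57668305e+00, -1.71311677e-05,
        1.27862970e+00, -1.49976216e-01]), 'dq': array([-0.00111724, -0.00037797,  0.00027847, -0.00152438,  0.00023049,
       -0.00055684]), 'effort': array([ 4.11703204e-04, -4.05950296e+01, -2.92931414e+01, -9.08129209e-05,
        5.73629841e-04,  4.97318133e-07]), 'tcp_pos': array([ 0.29895789, -0.60516913,  0.23934635]), 'orientation': array([-1.84888104e-07,  9.73805068e-01,  2.27384452e-01, -8.24323558e-06]), 'ft_force': array([-0.32507327,  0.4055009 ,  0.15143728]), 'wrist_torque': array([0.00324722, 0.03875261, 0.02887019]), 'grip_force': 0.0, 'opening': 0.08556984653140624}
```

```bash
cat >> h.py <<'E'
def tool(n,xd):
    z=-np.array(n,float)/np.linalg.norm(n); x=np.array(xd,float); x-=z*(x@z); x/=np.linalg.norm(x)
    return qr(R.from_matrix(np.c_[x,np.cross(z,x),z]))
E
python3 - <<'E'
from h import *
n=np.array([-.515,.07,.854]); n/=np.linalg.norm(n); h=np.array([.515,-.126,.160])
for a in (0,45,90,135,180,-45,-90):
    xd=[np.cos(np.radians(a)),np.sin(np.radians(a)),0]
    r=[]
    for p,nn in ((h+.105*n,n),(h+.08*n,n),(h+.03*n,n),([.617,.237,.29],[0,0,1]),([.617,.237,.115],[0,0,1])):
        j=manip.ik(p,tool(nn,xd)); r.append(None if j is None else np.round(j,2).tolist())
    print(a,r)
E
```

```text
0 [[-0.58, -0.49, 2.34, 0.31, 0.82, 0.8], [-0.57, -0.43, 2.33, 0.32, 0.75, 0.8], [-0.54, -0.29, 2.32, 0.35, 0.63, 0.77], [0.21, 0.22, 1.56, -0.0, 1.36, 1.78], [0.21, 0.38, 1.7, -0.0, 1.06, 1.78]]
45 [[-0.58, -0.49, 2.34, 0.31, 0.82, -0.03], [-0.57, -0.43, 2.33, 0.32, 0.75, -0.04], [-0.54, -0.29, 2.32, 0.35, 0.63, -0.06], [0.21, 0.22, 1.56, -0.0, 1.36, 1.0], [0.21, 0.38, 1.7, -0.0, 1.06, 1.0]]
90 [[-0.58, -0.49, 2.34, 0.31, 0.82, -0.72], [-0.57, -0.43, 2.33, 0.32, 0.75, -0.73], [-0.54, -0.29, 2.32, 0.35, 0.63, -0.76], [0.21, 0.22, 1.56, -0.0, 1.36, 0.21], [0.21, 0.38, 1.7, -0.0, 1.06, 0.21]]
135 [[-0.58, -0.49, 2.34, 0.31, 0.82, -1.45], [-0.57, -0.43, 2.33, 0.32, 0.75, -1.46], [-0.54, -0.29, 2.32, 0.35, 0.63, -1.48], [0.21, 0.22, 1.56, -0.0, 1.36, -0.57], [0.21, 0.38, 1.7, -0.0, 1.06, -0.57]]
180 [[-0.58, -0.49, 2.34, 0.31, 0.82, -2.34], [-0.57, -0.43, 2.33, 0.32, 0.75, -2.35], [-0.54, -0.29, 2.32, 0.35, 0.63, -2.37], [0.21, 0.22, 1.56, -0.0, 1.36, -1.36], [0.21, 0.38, 1.7, -0.0, 1.06, -1.36]]
-45 [[-0.58, -0.49, 2.34, 0.31, 0.82, 1.69], [-0.57, -0.43, 2.33, 0.32, 0.75, 1.68], [-0.54, -0.29, 2.32, 0.35, 0.63, 1.66], [0.21, 0.22, 1.56, -0.0, 1.36, 2.57], [0.21, 0.38, 1.7, -0.0, 1.06, 2.57]]
-90 [[-0.58, -0.49, 2.34, 0.31, 0.82, 2.42], [-0.57, -0.43, 2.33, 0.32, 0.75, 2.41], [-0.54, -0.29, 2.32, 0.35, 0.63, 2.39], None, None]
```

```bash
python3 - <<'E'
from h import *
n=np.array([-.515,.07,.854]); n/=np.linalg.norm(n); h=np.array([.515,-.126,.160]); X=[0,1,0]
manip.reach(h+.105*n,tool(n,X))
im,d,K,T=shot("wrist"); np.savez("w1.npz",im=im,d=d,K=K,T=T); save("w1.png",im)
for q in ("port_upper","port_lower"): print(q,[(round(b["p"],2),np.round(b["centre"],1)) for b in manip.tip_of("wrist",q)[:3]])
manip.move_l((h+.105*n+[0,0.05,.06]).tolist(),tool([0,0,1],X))
manip.reach([.617,.237,.27],tool([0,0,1],X))
im2,d,K,T=shot("wrist"); np.savez("w2.npz",im=im2,d=d,K=K,T=T)
for q in ("wand_grip","wand","stand"): print(q,[(round(b["p"],2),np.round(b["centre"],1)) for b in manip.tip_of("wrist",q)[:3]])
save("w12.png",cv2.resize(np.hstack([im,im2]),(800,300))); print(manip.observe()["time_s"],manip.observe()["tcp_pos"])
E
```

```text
port_upper [(0.89, array([272.8, 207.9]))]
port_lower [(0.77, array([274.2, 197.2])), (0.21, array([276. , 186.8]))]
wand_grip [(0.64, array([279.9, 196.2])), (0.62, array([147.6,  87.7])), (0.57, array([218.9, 242.1]))]
wand [(0.95, array([181. , 235.9])), (0.79, array([204.8, 172.6])), (0.59, array([279.5, 170.4]))]
stand [(0.91, array([279.3, 170.2]))]
5.8083 [0.61727754 0.23569328 0.2707561 ]
```

View pics/w12.png

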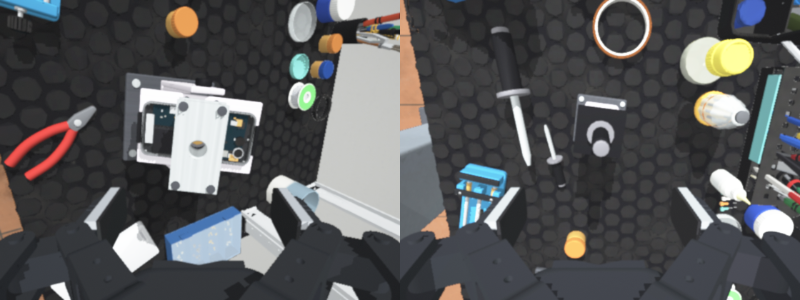

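```bash
python3 - <<'E'
from h import *
z=np.load("w2.npz"); P=cloud(z["d"],z["K"],z["T"])
for nm,m in (("large cap",(500,30)),("large tip",(528,160)),("large collar",(513,92)),("small cap",(562,183)),("small tip",(547,128)),("stand cap",(600,148)),("collar",(600,128))):
    u,v=int((m[0]-400)*1.4),int(m[1]*1.4); print(nm,P[v-1:v+2,u-1:u+2].reshape(-1,3)[[0,4,8]].round(3).tolist())
im,d,K,T=shot("scene"); np.savez("scene2.npz",im=im,d=d,K=K,T=T)
a=im[160:340,130:390]; im,d,K,T=shot("top"); b=im[140:320,110:370]
save("c3.png",cv2.resize(np.hstack([a,b]),None,fx=1.53,fy=1.53))
E
```

```text
large cap [[0.477, 0.37, 0.027], [0.477, 0.369, 0.026], [0.479, 0.368, 0.027]]
large tip [[0.504, 0.181, 0.042], [0.505, 0.179, 0.042], [0.506, 0.178, 0.04]]
large collar [[0.493, 0.286, 0.046], [0.494, 0.285, 0.048], [0.495, 0.284, 0.048]]
small cap [[0.551, 0.131, 0.018], [0.552, 0.129, 0.016], [0.553, 0.127, 0.016]]
small tip [[0.533, 0.228, 0.023], [0.534, 0.227, 0.022], [0.534, 0.226, 0.021]]
stand cap [[0.617, 0.235, 0.161], [0.618, 0.234, 0.161], [0.619, 0.233, 0.16]]
collar [[0.618, 0.243, 0.098], [0.619, 0.244, 0.105], [0.619, 0.244, 0.109]]
```

View pics/c3.png

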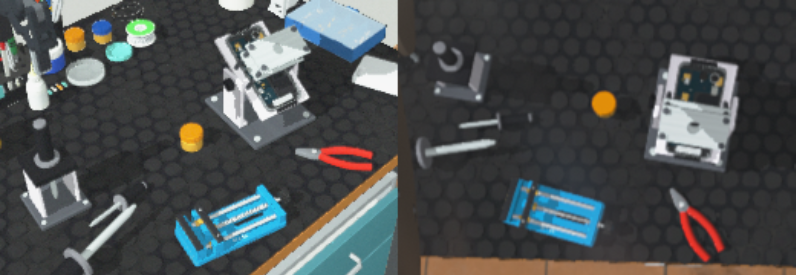

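The two decoys are now lying flat at (0.49,0.28) and (0.54,0.18), apparently toppled from their tips. The middle wand still stands upright in the stand, clear of both. Next I refine the wand and head positions from the close views.

```bash
python3 - <<'E'
from h import *
z=np.load("w2.npz"); K,T=z["K"],z["T"]; P=cloud(z["d"],K,T); Q=P.reshape(-1,3)
k=(np.hypot(Q[:,0]-.617,Q[:,1]-.236)<.03)&(Q[:,2]>.156)&(Q[:,2]<.168); S=Q[k]; print("cap",k.sum(),S.mean(0).round(4),((S.min(0)+S.max(0))/2).round(4),np.ptp(S,axis=0).round(4))
k=(np.hypot(Q[:,0]-.617,Q[:,1]-.236)<.07)&(Q[:,2]>.084)&(Q[:,2]<.0925); S=Q[k]; r=cv2.minAreaRect((S[:,:2]*1000).astype(np.float32)); print("plate",k.sum(),S[:,2].mean().round(4),r)
z=np.load("w1.npz"); K,T=z["K"],z["T"]; P=cloud(z["d"],K,T); im=z["im"]
X=P[125:275,225:325].reshape(-1,3); X=X[X[:,2]>.1]; c,n,m=plane(X,.002); print("plane",c.round(4),n.round(4),m.sum(),"lean",np.degrees(np.arccos(n[2])).round(2))
dist=(P-c)@n
hole=((dist<-.006)|np.isnan(dist)).astype(np.uint8)[185:232,250:300]
nn,l,st,ce=cv2.connectedComponentsWithStats(hole)
for i in range(1,nn):
    if st[i,4]>60: print("comp",st[i],(ce[i]+[250,185]).round(1),ray(*(ce[i]+[250,185]),K,T,c,n).round(4))
# plate outline -> in-plane direction & centre
k=(abs(dist)<.002)&(np.linalg.norm(P-c,axis=-1)<.07); ex=np.cross([0,1,0],n); ex/=np.linalg.norm(ex); ey=np.cross(n,ex)
S=P[k]-c; r=cv2.minAreaRect((np.c_[S@ex,S@ey]*1000).astype(np.float32)); print("rect",r,(c+ex*r[0][0]/1e3+ey*r[0][1]/1e3).round(4))
a=im[110:290,210:340]; save("c4.png",cv2.resize(a,None,fx=3,fy=3))
print("net",ray(272.8,207.9,K,T,c,n).round(4), ray(274.2,197.2,K,T,c-.028*n,n).round(4))
# lower plate plane
for lo,hi in((-.032,-.024),):
    S=P[(dist>lo)&(dist<hi)&(np.linalg.norm(P-c,axis=-1)<.07)]; print(len(S),((S-c)@n).mean())
E
```

```text
cap 479 [0.6188 0.2339 0.1608] [0.6189 0.2334 0.16  ] [0.0198 0.0205 0.008 ]
plate 3106 0.0906 ((617.4005126953125, 234.2994384765625), (64.72988891601562, 64.0982437133789), 82.33499908447266)
plane [ 0.5138 -0.1264  0.1608] [-0.5107  0.0725  0.8567] 8066 lean 31.06
comp [ 15  13  24  22 416] [276.2 208.3] [ 0.5136 -0.1283  0.1608]
rect ((-0.192413330078125, -2.8544654846191406), (96.63948822021484, 52.179996490478516), 82.94706726074219) [ 0.5136 -0.1293  0.1609]
net [ 0.5115 -0.128   0.1595] [ 0.5266 -0.1292  0.136 ]
470 -0.02824068166168075
```

View pics/c4.png

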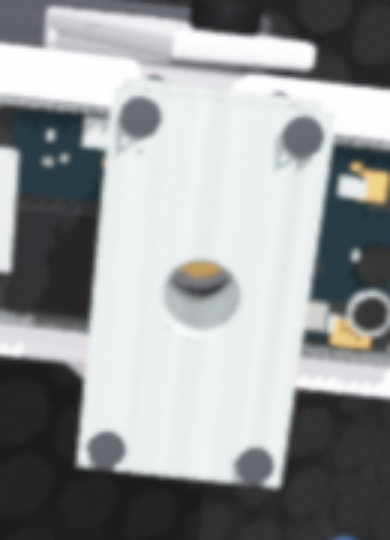

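```bash
python3 - <<'E'
from h import *
D=tool([0,0,1],[0,1,0]); w=[.6183,.2341]
manip.move_l([*w,.19],D,v=.15); manip.move_l([*w,.115],D,v=.1)
manip.close(); s=manip.observe(); print(s["opening"],s["grip_force"],s["tcp_pos"],s["ft_force"].round(2),s["time_s"])
np.save("grasp.npy",s["tcp_pos"])
manip.move_l([*w,.25],D,v=.12); manip.pause(.2)
s=manip.observe(); print(s["opening"],s["grip_force"],s["tcp_pos"],s["ft_force"].round(2),s["time_s"])
im,d,K,T=shot("wrist"); np.savez("w3.npz",im=im,d=d,K=K,T=T)
Ti=np.linalg.inv(T); tl=rq(s["orientation"]).as_matrix()
for a in (.105,.06,.025):
    p=K@(Ti[:3,:3]@(s["tcp_pos"]+tl@[0,0,a])+Ti[:3,3]); print(a,(p[:2]/p[2]).round(1))
print([(round(b["p"],2),np.round(b["centre"],1)) for b in manip.tip_of("wrist","wand")[:3]])
save("w3.png",cv2.resize(im[150:330,190:370],None,fx=3,fy=3))
E
```

```text
0.020919112403956802 58.59317421913147 [0.61857179 0.2341697  0.11541665] [ 1.16 -0.28  1.15] 8.1
0.020475731824260657 58.586663603782654 [0.61799563 0.23402284 0.24900126] [ 0.15 -0.13 -0.8 ] 9.575
0.105 [278.6 206.5]
0.06 [278.8 227.2]
0.025 [279.  250.5]
[(0.8, array([175., 240.])), (0.75, array([277.7, 207.5])), (0.57, array([197.9, 170.7]))]
```

View pics/w3.png

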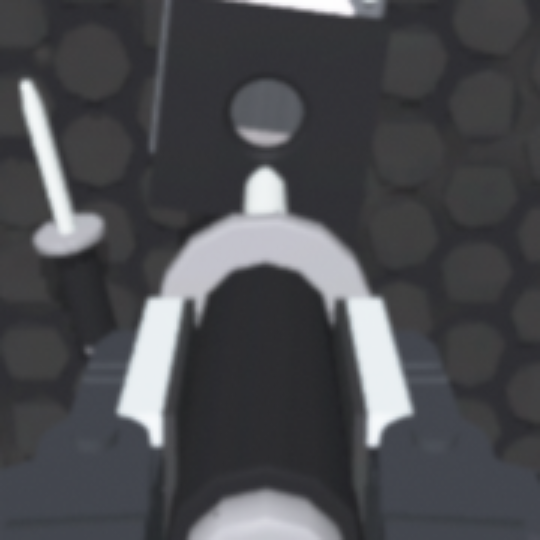

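```bash
python3 - <<'E'
from h import *
z=np.load("w3.npz"); print("stand hole",ray(279,187.7,z["K"],z["T"],np.array([0,0,.09]),np.array([0,0,1.])).round(4))
n=np.array([-.5107,.0725,.8567]); n/=np.linalg.norm(n); H=np.array([.514,-.1283,.1608]); O=tool(n,[0,1,0]); D=tool([0,0,1],[0,1,0])
manip.reach([.46,.08,.29],D); manip.reach((H+.135*n).tolist(),O); manip.pause(.3)
s=manip.observe(); print(s["tcp_pos"]-(H+.135*n),s["ft_force"].round(2),s["time_s"],np.degrees((rq(O).inv()*rq(s["orientation"])).magnitude()))
im,d,K,T=shot("wrist"); np.savez("w4.npz",im=im,d=d,K=K,T=T); P=cloud(d,K,T)
Ti=np.linalg.inv(T)
for nm,p in(("hole",H),("tip",s["tcp_pos"]-.105*n)):
    p=K@(Ti[:3,:3]@p+Ti[:3,3]); print(nm,(p[:2]/p[2]).round(1))
for q in("port_upper","wand"): print(q,[(round(b["p"],2),np.round(b["centre"],1)) for b in manip.tip_of("wrist",q)[:3]])
c,nn,m=plane(P[120:200,225:330].reshape(-1,3)[~np.isnan(P[120:200,225:330].reshape(-1,3)[:,0])],.002); print(nn.round(4),((c-H)@n).round(4))
save("w4.png",cv2.resize(im[110:290,190:370],None,fx=3,fy=3))
E
```

```text
stand hole [0.6182 0.2355 0.09  ]
[0.00059456 0.00084022 0.000169  ] [-0.31 -0.52 -0.63] 11.6917 0.12960066432367015
hole [277.4 197.1]
tip [278.2 206.3]
port_upper [(0.7, array([276.2, 196.9]))]
wand [(0.94, array([277.8, 206.7]))]
[-0.514   0.0722  0.8547] 0.0002
```

View pics/w4.png

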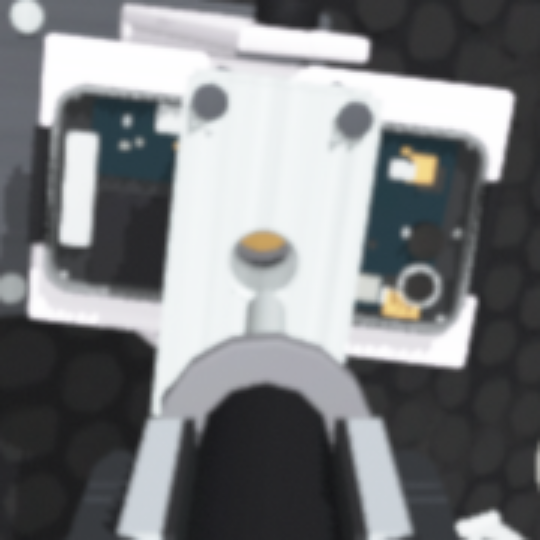

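```bash
cat > press.py <<'E'
from h import *
n=np.array([-.5107,.0725,.8567]); n/=np.linalg.norm(n); H=np.array([.514,-.1283,.1608]); O=tool(n,[0,1,0])
go=lambda t,v: manip.move_l((H+(t+.105-.082)*n).tolist(),O,v=v)   # t: tip height on head z
def F(k=6):
    a=[];b=[]
    for _ in range(k):
        manip.pause(.03); s=manip.observe(); a.append(s["ft_force"]); b.append((s["tcp_pos"]-H)@n+.082-.105)
    a=np.array(a); f=a.mean(0); return f@n,(a@n).std(),np.linalg.norm(f-n*(f@n)),np.mean(b)
E
python3 - <<'E'
from press import *
go(.088,.06); f=F(); print(np.round(f,4)); go(.060,.05); f=F(); print(np.round(f,4)); go(.042,.05); f0=F(12); print(np.round(f0,4))
t=.042
while t>.019:
    t-=.001; go(t,.02); f=F(4); print(round(t,4),np.round([f[0]-f0[0],*f[1:]],4))
    if f[0]-f0[0]>1.0: break
print(manip.observe()["time_s"])
E
```

```text
[-0.5994  0.247   0.5518  0.0881]
[-0.8117  0.4451  0.4699  0.0602]
[-1.0141  0.5141  0.6495  0.0421]
0.041 [0.171  0.3471 0.4061 0.041 ]
0.04 [0.5835 0.2867 0.5703 0.04  ]
0.039 [0.8297 0.458  0.5978 0.039 ]
0.038 [0.457  0.4104 0.4175 0.038 ]
0.037 [0.329  0.0855 0.5504 0.037 ]
0.036 [0.4095 0.7432 0.3366 0.036 ]
0.035 [0.5523 0.4917 0.4949 0.035 ]
0.034 [0.2598 0.4051 0.3807 0.034 ]
0.033 [0.5795 0.4567 0.4043 0.033 ]
0.032 [0.2913 0.2444 0.5958 0.032 ]
0.031 [0.1982 0.2068 0.2532 0.031 ]
0.03 [0.2696 0.5544 0.2587 0.03  ]
0.029 [0.4868 0.5037 0.621  0.029 ]
0.028 [0.4398 0.7863 0.3097 0.028 ]
0.027 [0.2901 0.5403 0.2799 0.027 ]
0.026 [-0.0062  0.1779  0.2571  0.026 ]
0.025 [0.568  0.4563 0.3386 0.025 ]
0.024 [1.4674 0.6705 0.484  0.0241]
21.3083
```

```bash
python3 - <<'E'
from press import *
for t in (.023,.022,.021):
    go(t,.02); f=F(12); print(t,np.round([f[0]+.64,*f[1:]],4))
print(manip.observe()["time_s"])
E
```

```text
0.023 [1.9125 0.3123 0.2106 0.0231]
0.022 [2.6059 0.4597 0.0432 0.0221]
0.021 [6.5266 0.728  0.6881 0.0212]
23.2583
```

```bash
python3 - <<'E'
from press import *
def m(k=12):
    a=[];b=[]
    for _ in range(k):
        manip.pause(.03); s=manip.observe(); a.append(s["ft_force"]);b.append(s["wrist_torque"])
    r=rq(O).inv(); print("tool F",r.apply(np.mean(a,0)).round(2),"tau world",np.mean(b,0).round(3), "pos err tool",r.apply(s["tcp_pos"]-H).round(4),s["opening"],s["time_s"])
m(); go(.022,.02); m()
im,d,K,T=shot("wrist"); save("w5.png",cv2.resize(im[110:350,150:410],None,fx=2.3,fy=2.3))
E
```

```text
tool F [ 0.02 -0.55 -5.89] tau world [0.042 0.32  0.011] pos err tool [-0.0001  0.0002 -0.0441] 0.02051875181426995 23.6583
tool F [-0.01  0.95 -1.73] tau world [ 0.001 -0.043  0.007] pos err tool [-0.     0.    -0.045] 0.020878904309825214 24.3083
```

View pics/w5.png

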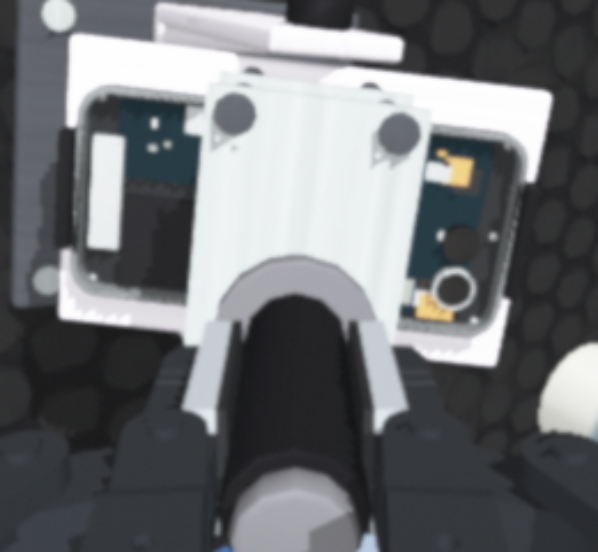

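```bash
cat >> press.py <<'E'
def m(t,k=8):
    a=[];b=[];r=rq(O).inv()
    for _ in range(k):
        manip.pause(.03); s=manip.observe(); a.append(r.apply(s["ft_force"]));b.append(r.apply(s["wrist_torque"]))
    print(t,"F",np.mean(a,0).round(2),"sd",np.std(a,0).round(2),"tau",np.mean(b,0).round(3),"e",(r.apply(s["tcp_pos"]-H)*1e3).round(2),"ori",(r*rq(s["orientation"])).as_rotvec().round(4),round(s["time_s"],2)); return np.mean(a,0)
E
python3 - <<'E'
from press import *
z=np.load("w4.npz"); P=cloud(z["d"],z["K"],z["T"])
print("white thing",P[283,353],P[275:285:4,395:410:6].reshape(-1,3).round(3).tolist())
m("22")
for t in (.0217,.0214,.0211):
    go(t,.02); f=m(t)
    if f[2]<-4: break
E
```

```text
white thing [ 0.76231418 -0.37799271  0.00662307] [[0.801, -0.344, 0.062], [0.804, -0.34, 0.072], [0.804, -0.335, 0.083], [0.801, -0.351, 0.063], [0.801, -0.345, 0.075], [0.803, -0.34, 0.085], [0.797, -0.356, 0.067], [0.801, -0.352, 0.076], [0.801, -0.346, 0.087]]
22 F [-0.23  1.02 -1.91] sd [0.82 0.51 0.42] tau [-0.029  0.011  0.006] e [ 3.000e-02 -1.000e-02 -4.499e+01] ori [ 0.  0. -0.] 24.62
0.0217 F [ 0.08  0.91 -1.93] sd [0.51 0.28 0.48] tau [-0.023 -0.007 -0.009] e [ -0.    0.  -44.7] ori [-0. -0.  0.] 25.14
0.0214 F [-0.17  0.87 -2.27] sd [0.44 0.45 0.45] tau [-0.021  0.009 -0.003] e [-1.00e-02 -0.00e+00 -4.44e+01] ori [-0. -0.  0.] 25.66
0.0211 F [ 0.11 -0.15 -4.58] sd [0.46 0.39 0.5 ] tau [0.136 0.021 0.   ] e [-3.000e-02  8.000e-02 -4.418e+01] ori [-0.0001 -0.     -0.    ] 26.18
```

```bash
python3 - <<'E'
from press import *
rT=rq(O).inv()
for nm in("w1","scene2","top"):
    z=np.load(nm+".npz"); Q=cloud(z["d"],z["K"],z["T"]).reshape(-1,3); Q=Q[~np.isnan(Q[:,0])]
    L=rT.apply(Q-H); L[:,2]=.082-L[:,2]   # head height
    k=(np.hypot(L[:,0],L[:,1])<.12)&(L[:,2]>.087)&(L[:,2]<.2); S=L[k]; print(nm,k.sum(), S[::max(1,len(S)//12)].round(3).tolist())
s=manip.observe(); print("j",s["joints"].round(3),s["effort"].round(1))
im,d,K,T=shot("scene"); save("s3.png",cv2.resize(im[110:260,220:400],None,fx=4,fy=4))
E
```

```text
w1 741 [[-0.04, -0.028, 0.087], [0.01, 0.043, 0.197], [0.011, 0.049, 0.198], [0.008, 0.043, 0.195], [0.009, 0.043, 0.2], [0.007, 0.053, 0.2], [0.003, 0.043, 0.196], [-0.0, -0.042, 0.193], [-0.001, -0.042, 0.195], [-0.003, -0.043, 0.196], [-0.004, 0.043, 0.198], [-0.007, -0.042, 0.196], [-0.011, -0.043, 0.197]]
scene2 2 [[-0.041, 0.018, 0.088], [-0.036, -0.02, 0.088]]
top 0 []
j [-0.55  -0.329  2.324  0.337  0.67  -0.745] [  0.1 -13.9 -27.1   0.4  -0.8   0. ]
```

View pics/s3.png

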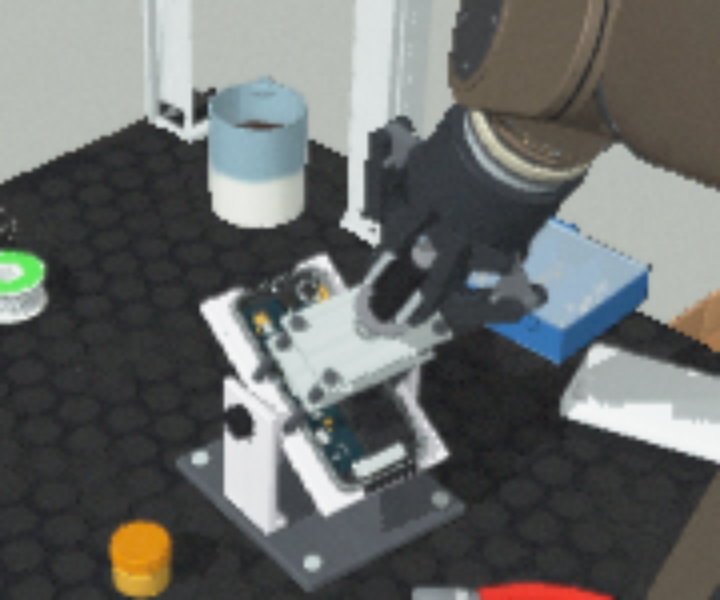

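```bash
python3 - <<'E'
from press import *
rT=rq(O).inv()
im,d,K,T=shot("wrist"); L=rT.apply(cloud(d,K,T).reshape(-1,3)-H).reshape(420,560,3); L[...,2]=.082-L[...,2]
for r in range(195,262,3): print(r,(L[r,278]*1e3).round(1),(L[r,262]*1e3).round(1),(L[r,294]*1e3).round(1))
print("cap",(L[320:350:6,278]*1e3).round(1).tolist())
E
```

```text
195 [23.8 -0.  81.8] [23.7 -8.7 81.2] [23.8  8.6 81.8]
198 [22.1 -0.  81.7] [22.2 -8.7 81.8] [22.2  8.7 82. ]
201 [20.5 -0.  82. ] [20.7 -8.7 82.8] [20.9  8.6 83.3]
204 [19.2 -0.  83.5] [18.7 -8.8 81.5] [18.5  8.7 80.9]
207 [17.  -0.  81.5] [17.3 -8.8 82.5] [17.   8.7 81.6]
210 [15.5 -0.  82.4] [15.2 -8.9 81.2] [15.1  8.8 81. ]
213 [13.7 -0.  82.1] [14.2 -8.8 83.8] [13.3  8.8 80.8]
216 [12.  -0.1 82.1] [12.1 -8.8 82.6] [11.9  8.8 82. ]
219 [10.6 -0.1 83.2] [10.5 -8.9 82.9] [10.4  8.8 82.5]
222 [ 1.640e+01 -1.000e-01  1.053e+02] [ 8.8 -8.9 82.9] [ 8.   8.9 80.8]
225 [ 1.570e+01 -1.000e-01  1.076e+02] [ 14.5  -7.9 104.2] [ 14.3   7.7 103.8]
228 [ 1.380e+01 -1.000e-01  1.066e+02] [ 14.3  -7.7 107.9] [ 13.6   7.7 106. ]
231 [ 1.270e+01 -1.000e-01  1.077e+02] [ 12.   -7.8 105.7] [ 12.3   7.6 106.6]
234 [ 1.070e+01 -1.000e-01  1.065e+02] [ 10.7  -7.8 106.6] [ 10.7   7.7 106.5]
237 [ 8.900e+00 -1.000e-01  1.059e+02] [  9.3  -7.8 106.8] [  9.6   7.6 107.7]
240 [ 9.500e+00 -1.000e-01  1.113e+02] [  7.8  -7.8 107.1] [  7.6   7.7 106.6]
243 [ 9.600e+00 -1.000e-01  1.153e+02] [  6.3  -7.8 107.1] [  6.3   7.7 107.1]
246 [ 9.500e+00 -1.000e-01  1.186e+02] [  6.2  -7.7 110.7] [  5.7   7.6 109.5]
249 [ 9.50e+00 -1.00e-01  1.22e+02] [  6.   -7.5 113.8] [  5.6   7.4 112.8]
252 [ 9.700e+00 -1.000e-01  1.256e+02] [  5.9  -7.4 117. ] [  6.2   7.2 117.8]
255 [ 9.600e+00 -1.000e-01  1.284e+02] [  6.7  -7.2 122. ] [  6.2   7.1 120.9]
258 [ 9.500e+00 -1.000e-01  1.312e+02] [  6.9  -7.  125.7] [  6.3   6.9 124.4]
261 [ 9.300e+00 -1.000e-01  1.336e+02] [  6.9  -6.9 128.7] [  7.1   6.7 129. ]
cap [[7.4, -0.1, 171.2], [5.8, -0.1, 172.0], [4.4, -0.1, 172.8], [1.4, -0.1, 171.8], [-0.6, -0.1, 172.0]]
```

```bash
cat >> press.py <<'E'
M=rq(O).as_matrix()
def gos(t,x,y,v): manip.move_l((H+(t+.105-.082)*n+M@[x,y,0]).tolist(),O,v=v)
E
python3 - <<'E'
from press import *
gos(.026,0,0,.02); m("26 free",6); gos(.026,0.0007,-.0018,.02); m("26 shifted",6)
for t in (.0225,.0214,.0210,.0206):
    gos(t,.0007,-.0018,.02); f=m(t,6)
    if f[2]<-4: break
E
```

```text
26 free F [ 0.27 -0.28  0.65] sd [0.62 0.66 0.39] tau [0.319 0.047 0.016] e [  0.2   -0.52 -48.69] ori [0.001  0.0005 0.0001] 26.87
26 shifted F [-0.31 -0.24  0.68] sd [0.31 0.55 0.21] tau [ 0.317  0.027 -0.004] e [  0.67  -1.75 -49.03] ori [-0.0001 -0.      0.    ] 27.32
0.0225 F [-0.38  0.5  -1.27] sd [0.33 0.43 0.28] tau [0.174 0.054 0.003] e [  0.53  -1.38 -45.72] ori [-0.0008 -0.0004 -0.    ] 27.84
0.0214 F [ 0.21  0.7  -1.95] sd [0.57 0.36 0.23] tau [-0.009  0.031  0.013] e [  0.55  -1.43 -44.58] ori [-0.0008 -0.0004  0.    ] 28.29
0.021 F [ 0.07  0.83 -3.37] sd [0.24 0.45 0.36] tau [-0.053  0.021 -0.015] e [  0.55  -1.42 -44.21] ori [-0.0007 -0.0004 -0.    ] 28.74
0.0206 F [ 0.29  0.67 -6.48] sd [0.6  0.59 0.55] tau [ 0.116  0.018 -0.023] e [  0.54  -1.37 -44.01] ori [-0.0004 -0.0003 -0.0004] 29.19
```

```bash
python3 - <<'E'
from press import *
for i in range(3): m("hold",9)
s=manip.observe(); print(s["joints"].round(4), np.round(manip.ik((H+(.0206+.105-.082)*n+M@[.0007,-.0018,0]).tolist(),O),4))
E
```

```text
hold F [ 0.13  0.54 -6.78] sd [0.53 0.47 0.53] tau [0.108 0.027 0.003] e [  0.52  -1.35 -44.01] ori [-0.0005 -0.0003 -0.0004] 29.49
hold F [ 0.02  0.42 -6.5 ] sd [0.53 0.4  0.43] tau [0.113 0.021 0.007] e [  0.54  -1.39 -43.99] ori [-0.0004 -0.0003 -0.0004] 29.79
hold F [ 0.12  0.48 -6.5 ] sd [0.48 0.6  0.48] tau [0.094 0.024 0.009] e [  0.55  -1.38 -43.98] ori [-0.0005 -0.0003 -0.0004] 30.09
[-0.5507 -0.3319  2.3275  0.3377  0.6689 -0.7463] [-0.5507 -0.3314  2.3281  0.3379  0.6684 -0.7463]
```

```bash
python3 - <<'E'
from press import *
rT=rq(O).inv()
im,d,K,T=shot("scene"); L=rT.apply(cloud(d,K,T).reshape(-1,3)-H).reshape(420,560,3); L[...,2]=.082-L[...,2]
for (a,b) in ((530,297),(545,295),(520,310),(490,310),(440,330),(450,335),(385,325),(390,332),(400,330),(410,325),(370,300),(395,140),(440,350),(350,340)):
    print((a,b),(L[110+round(b/4),220+round(a/4)]*1e3).round(0), im[110+round(b/4),220+round(a/4)])
im,d,K,T=shot("top"); L=rT.apply(cloud(d,K,T).reshape(-1,3)-H); L[:,2]=.082-L[:,2]
m(.0206,4)
E
```

```text
(530, 297) [ -0. -58. 217.] [110 116 121]
(545, 295) [ -9. -62. 216.] [50 55 60]
(520, 310) [ 11. -63. 217.] [54 60 63]
(490, 310) [ 13. -51. 198.] [57 60 62]
(440, 330) [-36. -25.  85.] [71 76 83]
(450, 335) [-42. -30.  78.] [ 99 105 103]
(385, 325) [  8.  -9. 106.] [119 124 127]
(390, 332) [  7. -15. 105.] [139 145 147]
(400, 330) [  1. -16. 106.] [131 134 138]
(410, 325) [  8. -20. 125.] [62 63 65]
(370, 300) [  7.   8. 107.] [93 97 99]
(395, 140) [  7.  51. 220.] [ 99 106 110]
(440, 350) [-162.   -7. -110.] [34 35 36]
(350, 340) [18. -3. 84.] [213 222 221]
0.0206 F [ 0.22  0.64 -6.63] sd [0.59 0.31 0.39] tau [0.106 0.009 0.031] e [  0.54  -1.38 -43.99] ori [-0.0005 -0.0003 -0.0004] 30.32
```

```bash
python3 - <<'E'
from press import *
x,y=.0018,0.
gos(.0250,x,y,.02)
for t in (.0218,.0212,.0208,.0204,.0200):
    gos(t,x,y,.02); f=m(t,5)
    if f[2]<-4.5: break
E
```

```text
0.0218 F [ 0.03 -1.58 -1.75] sd [0.37 0.22 0.5 ] tau [0.614 0.187 0.01 ] e [  1.99  -0.3  -44.68] ori [ 0.0008  0.0006 -0.    ] 31.19
0.0212 F [ 0.94 -1.73 -2.28] sd [0.51 0.18 0.48] tau [ 0.687  0.182 -0.008] e [  1.85  -0.07 -44.19] ori [0.0002 0.0002 0.    ] 31.61
0.0208 F [ 0.76 -2.27 -5.84] sd [0.29 0.47 0.41] tau [ 0.871  0.283 -0.01 ] e [  1.8    0.11 -44.01] ori [ 0.0002  0.0001 -0.0004] 32.02
```

```bash
python3 - <<'E'
from press import *
rT=rq(O).inv()
for nm,box in (("w1",(192,224,262,294)),("w4",(184,206,264,292))):
    z=np.load(nm+".npz"); L=rT.apply(cloud(z["d"],z["K"],z["T"]).reshape(-1,3)-H).reshape(420,560,3); L[...,2]=.082-L[...,2]; im=z["im"]
    r0,r1,c0,c1=box
    for r in range(r0,r1,2): print(nm,r,[f"{a[0]*1e3:.0f},{a[1]*1e3:.0f},{a[2]*1e3:.0f}|{'/'.join(map(str,b//10))}" for a,b in zip(L[r,c0+4:c1-3:6],im[r,c0+4:c1-3:6])])
E
```

```text
w1 192 ['12,-8,82|23/23/23', '12,-3,82|23/24/24', '12,1,81|23/23/23', '12,5,81|23/24/24', '12,10,82|23/23/23']
w1 194 ['11,-8,83|23/24/24', '11,-3,82|23/24/24', '11,1,82|22/23/23', '11,5,83|23/24/24', '11,10,82|23/23/23']
w1 196 ['9,-8,82|23/23/24', '9,-3,82|22/22/22', '9,1,81|20/20/20', '9,5,82|23/24/24', '9,10,82|23/23/23']
w1 198 ['8,-8,83|23/23/23', '-7,-4,25|18/16/13', '-8,1,24|19/15/10', '8,5,82|21/21/21', '8,10,82|23/23/23']
w1 200 ['7,-8,83|21/22/22', '-9,-4,24|17/14/9', '-9,1,25|19/15/9', '-10,7,22|14/14/14', '6,10,81|23/23/23']
w1 202 ['5,-8,81|17/18/18', '-12,-4,21|13/12/12', '-12,1,22|14/13/11', '-12,7,22|11/11/12', '5,10,82|23/23/23']
w1 204 ['-5,-9,53|15/16/16', '-14,-4,22|11/11/12', '-14,1,23|11/11/12', '-16,7,14|9/9/9', '3,10,83|22/23/23']
w1 206 ['-6,-9,55|17/18/18', '-18,-4,14|8/8/8', '-18,1,14|7/7/7', '-7,6,51|13/14/14', '2,10,83|22/22/22']
w1 208 ['-8,-9,55|18/18/19', '-9,-4,49|12/13/13', '-20,1,13|9/9/9', '-8,6,54|17/18/18', '0,10,83|21/22/22']
w1 210 ['-10,-9,53|18/19/19', '-9,-4,56|16/17/17', '-10,1,53|16/16/16', '-10,6,53|18/18/18', '-1,10,82|21/22/22']
w1 212
[... 979 characters left out ...]
,25|19/16/9', '-8,2,25|20/16/9', '6,7,83|19/20/20']
w4 192 ['-11,-9,21|16/17/17', '-9,-3,26|17/14/10', '-10,2,25|18/15/10', '-10,8,22|14/15/15']
w4 194 ['-5,-9,52|15/16/16', '-13,-3,21|13/12/12', '-13,3,22|13/13/12', '-4,8,54|15/15/16']
w4 196 ['-6,-8,54|17/18/18', '-15,-3,20|10/10/11', '-15,3,22|10/10/11', '-6,8,54|17/18/18']
w4 198 ['-8,-9,54|18/19/19', '-18,-4,15|11/12/12', '-19,3,14|11/11/11', '-8,8,55|18/19/19']
w4 200 ['-10,-9,54|19/20/20', '-10,-3,54|17/17/17', '-10,2,54|17/18/18', '-10,8,54|18/19/19']
w4 202 ['-12,-9,55|21/22/22', '-12,-3,55|18/19/19', '-12,2,54|19/19/19', '-12,8,53|18/19/19']
w4 204 ['-6,-8,81|23/24/24', '-14,-3,54|18/19/19', '-14,2,54|19/19/19', '-6,7,80|21/22/22']
```

```bash
python3 - <<'E'
from press import *
x,y=.001,-.0005
gos(.028,x,y,.03); manip.pause(.1)
for t in (.0208,.0202,.0196):
    gos(t,x,y,.02); f=m(t,5)
    if f[2]<-11: break
E
```

```text
0.0208 F [ 0.06 -0.78 -4.86] sd [0.44 0.52 0.59] tau [ 0.534  0.038 -0.009] e [  0.88  -0.17 -44.01] ori [-0.0005 -0.0003 -0.0001] 33.19
0.0202 F [ 0.29 -1.86 -9.18] sd [0.39 0.55 0.49] tau [ 0.766  0.056 -0.009] e [ 8.200e-01 -1.000e-02 -4.377e+01] ori [-0.0004 -0.0003 -0.0007] 33.61
0.0196 F [  0.42  -3.29 -13.1 ] sd [0.39 0.37 0.75] tau [1.027 0.133 0.007] e [  0.77   0.21 -43.55] ori [-0.0003 -0.0002 -0.0012] 34.02
```

```bash
python3 - <<'E'
from press import *
x,y=.001,-.0005
gos(.0206,x,y,.02); m("h0",5); manip.pause(2.9); m("h1",5)
gos(.060,x,y,.05); gos(.112,0,0,.08)
D=tool([0,0,1],[0,1,0])
manip.reach([.46,.08,.29],D); manip.reach([.6183,.2345,.25],D); manip.pause(.15)
s=manip.observe(); im,d,K,T=shot("wrist"); np.savez("w6.npz",im=im,d=d,K=K,T=T)
print(s["tcp_pos"],s["opening"],s["time_s"])
print([(round(b["p"],2),np.round(b["centre"],1)) for b in manip.tip_of("wrist","wand")[:3]])
save("w6.png",cv2.resize(im[150:330,190:370],None,fx=3,fy=3))
E
```

```text
h0 F [-0.05 -1.12 -6.8 ] sd [0.49 0.34 0.23] tau [ 0.505  0.047 -0.026] e [  0.85  -0.12 -43.83] ori [-0.0006 -0.0004 -0.0002] 34.44
h1 F [ 0.03 -0.77 -6.21] sd [0.61 0.25 0.71] tau [ 0.434  0.035 -0.012] e [  0.85  -0.12 -43.76] ori [-0.0007 -0.0004 -0.    ] 37.51
[0.61825439 0.23303227 0.25144246] 0.020633123302379073 41.1167
[(0.85, array([276.7, 205.4])), (0.67, array([175.5, 237.2])), (0.6, array([199.3, 175.8]))]
```

View pics/w6.png

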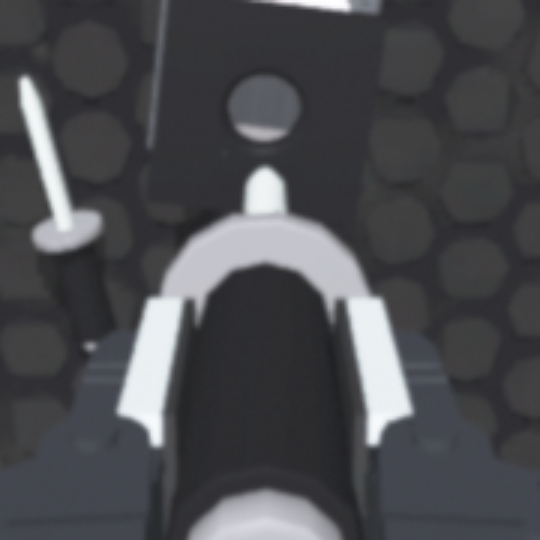

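```bash
python3 - <<'E'
from h import *
D=tool([0,0,1],[0,1,0]); w=[.6183,.2342]
manip.move_l([*w,.19],D,v=.1); manip.move_l([*w,.122],D,v=.06); s=manip.observe(); print(s["ft_force"].round(2),s["tcp_pos"])
manip.move_l([*w,.1156],D,v=.03); manip.pause(.15); s=manip.observe(); print(s["ft_force"].round(2),s["tcp_pos"],s["time_s"])
manip.open_gripper(); manip.move_l([*w,.26],D,v=.15)
s=manip.observe(); im,d,K,T=shot("wrist"); Q=cloud(d,K,T).reshape(-1,3)
k=(np.hypot(Q[:,0]-.618,Q[:,1]-.234)<.03)&(Q[:,2]>.153)&(Q[:,2]<.172); print("cap",k.sum(),Q[k].mean(0).round(4),s["time_s"],s["ft_force"].round(2))
save("w7.png",im[60:360,130:430])
E
```

```text
[ 0.61 -0.14 -0.34] [0.61871431 0.23433372 0.12271897]
[-0.58 -0.64 -0.73] [0.61816997 0.23416836 0.11542454] 43.7667
cap 662 [0.6174 0.2346 0.1596] 45.525 [-0.27 -0.87  0.03]
```

View pics/w7.png

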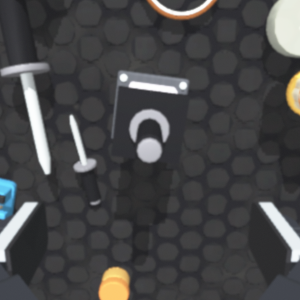

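The view shows the wand upright in its stand: cap at (149,150) in the crop, height 0.160 m, collar on the plate. The gripper is clear of it, so I hand in.

```bash
python3 -c "
from plant import manip
print(manip.sign_off())"
```

```text
the job is handed in; nothing more can be done
None
```

The job is handed in at about 45.5 s: the probe went through both guide plates, pressed the pad for about 3 s and is back upright in its stand, but the pad was probably pushed in only about 3 to 3.5 mm, because the tip met unexplained hard resistance there, with about 7 N axial during the hold and 14 N at the peak. The two look-alike probes that stood on the bench at the start toppled during my first moves; I don't know why.

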